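Latch the tool chest and flip its status flag

ROBOT

A 6-joint arm with a two-finger parallel gripper is mounted at the origin on the work surface. World frame = base frame: x ahead of the robot, y to its left, z up, the work surface at z = 0. Lengths are in m, angles in degrees, forces in N, time in s.
With the tool pointing down it reaches from about 0.225 to 0.875 m from the base axis. Payload 3.4 kg.
Tool frame: the origin (TCP) lies at the very end of the fingers, on their centre line; the grasp point (between the pads) lies bot.hold_point_z behind it (bot.hold_point_z is the distance from the TCP to the grasp point, in m); z points along the fingers, y is the line along which they close (so a half turn about z gives the same grasp; the last joint's range is limited). The gripper opens to 85 mm and grips with 20 to 120 N. Pads are 22 mm wide; open, the fingers measure 114 mm over their backs; the gripper's body (76 mm by 85 mm) begins 54 mm behind the grasp point. The pads swing forward as they close: fully open they stand 13 mm farther back than shut.
Start: joints at [65.776, 15.808, 86.224, -0, 77.962, -6.933], TCP at [0.171, 0.549, 0.231] pointing down, gripper open.
Joint ranges: [-165.64, 165.64], [-43.16, 119.46], [12.63, 154.43], [-67.54, 247.53], [6.08, 155.33], [-154.97, 154.97]. Speed limits (degrees/s): [147.25, 147.25, 180, 180, 180, 180].

INTERFACE

Orientations are given as a 3x3 rotation matrix whose columns are the frame's x, y, z axes.
In Python, from rig import bot gives the robot as it stands.
- The arm moves only by the shell command python3 -m inch 'ROWS' [FORCE]. ROWS is JSON, a list of rows, each an object of numbers: "dx", "dy", "dz": the shift along the world's x, y, z in mm; "rx", "ry", "rz": the turn, a rotation vector about the world's x, y, z in rad; "hand": the closure, from -1 (fully open) to 1 (shut). A call has exactly 8 rows; each row is the pose to reach, as a shift and turn from the pose commanded when the call began; what a row does not reach only later rows make up. A row lasts 1/8 s, in which the tool goes at most 62.5 mm and 10.7 degrees, less where a joint would pass 70% of its speed; a pose out of reach is approached as far as the arm can. A call with a gripper value outside its range is refused whole. The fingers move at their own pace and stop on an object; FORCE is the grip in N (left out, the last holds). Time passes only in rows, so rows that repeat a pose let the fingers close, or fill a call up. It gives the time, the measured TCP pose, the force, the opening and the grip force at its end, in the units of the state.
- bot.observe(): the state, without advancing time (a new reading comes with each control period).
- bot.camera(name): name is "scene" or "side" or "wrist"; returns the picture (384x512x3 uint8, red, green, blue); there is no depth.
- bot.camera_params(name): a dict with "intrinsics" (3x3 intrinsics, pixels), "distortion" ([k1, k2, p1, p2, k3] as OpenCV has them; the pictures are not rectified), "pose" (4x4, takes a point from camera to world coordinates). Camera axes: x right, y down, z forward; pixel columns grow to the right and rows downward; lengths in m; the calibration is good to about 2 mm. A picture is of the moment at which its call begins: read the wrist's pose just before it. camera_params takes no time and is no camera call; for the wrist camera it gives the pose at the moment of the call.
- bot.finish_job(): hands the job in; it is judged then, once.
Trained networks look in the newest picture that a camera, given by its name, has taken for a name from the list of things; names that differ only in an ending like _2 or _b are one class to them, and where a whole thing is asked for, a point or a joint stands for the part that bears it (a point fixed in the world has none). Each returns a list of dicts, best first, with "confidence" (0 to 1); they miss things now and then, are a little off and sometimes report something else, mostly with a low value. They report only what shows in the picture. A call takes as long as a camera call. They do not tell look-alikes from the thing itself.
- bot.boxes_of(camera, name): "bbox" ([left, top, width, height] in pixels, round what is visible of it).
- bot.outline_of(camera, name): "mask" (384x512 bool, what is visible of it) and "bbox" ([left, top, width, height] in pixels, round what is visible of it).
The state is a dict: "clock": time; "joint_positions": joint angles; "dq": joint speeds; "joint_torque": joint torques, N m; "tcp_pos": TCP position; "eef_rot": TCP orientation; "contact_force": force on the tool from outside, world axes, zero at the start; "ft_torque": the same for the moment, N m; "width": finger opening in m; "gripper_force": force on a finger pad.
Only numpy, scipy, OpenCV 4.12 (cv2) and the standard library are available. Lean on these libraries where they do the work, as an engineer would, in place of code of your own. Each camera call takes 0.05 s, during which the arm holds its last target. There are 200 camera calls.

TASK

Shut the pine tool chest's latch by pushing its raised brass hook fully down into the eye with a fingertip, then flip the hinged status flag on the lid all the way over so that it lies flat on the other side with its green face up. Only press and push: do not lift, tip or drag the flag stand, leave the fish, stick, funnel and cork drum undisturbed, and finish clear of everything.

Things in the scene. Friction and masses are not known exactly. Their poses are not given: they have to be found in the camera images.
- chest: varnished pine tool chest, fixed to the bench, 240 (x) x 300 (y) x 130 mm high; origin at the centre of its underside, so the flat lid's top is at z = +130 mm; its -x face, at x = -120 mm, is the front with the hook
- hook (a joint): angle of the brass hook on the chest's front, rad: 0 = fully down with its point in the eye (hard stop), grows as it is raised, at most 1.5; it starts raised. The hinge is stiff: the hook stays where it is left, and about 2 N pressed down 30 mm from the pivot swings it down
- hook_pivot (a point): pivot of the hook, at x = -134, y = +30, z = 108 mm of the chest (14 mm out from the front face); the hook turns about the chest's x axis. It is a round bar 7 mm thick, 59 mm long, towards the chest's -y side, sloping 12 degrees down at joint value 0 (the value raises it), with a stub 47 mm along that sticks out 16 mm to the front. Nothing lies above it
- hook_tip (a point): centre of the end of the hook's straight bar, 59 mm from the pivot, where a point bends off 18 mm downwards into the eye
- flag_stand: loose stand of the status flag (0.6 to 1.25 kg) standing on the chest's lid; dark base 90 (x) x 120 (y) x 12 mm, origin at the centre of its underside. Two upright steel cheeks (5 mm thick, centred at x = +-35 mm, 16 mm wide in y above 34 mm) reach up to z = 73 mm and carry the hinge pin along the stand's x axis
- flag (a joint): flag angle, rad: 0 = plate level towards the stand's +y, red face up; pi/2 = plate upright; pi = level towards -y, green face up (hard stops at 0 and pi). Starts between 0 and 0.3. The hinge is stiff: the flag stays where it is left and takes about 3 N at 25 mm from the pivot to turn
- flag_pivot (a point): middle of the flag's hinge axis, between the cheeks, 65 mm above the stand's underside
- flag_edge (a point): middle of the flag plate's free edge, 70 mm from the pivot; the plate is 56 mm wide (along the hinge), 5 mm thick, red on one face and green on the other, and begins 4 mm from the pivot
- flag_tab (a point): middle of the free end of the brass thumb tab, 40 mm from the pivot on the side away from the plate, 26 mm wide, 4 mm thick, bent up 35 degrees from the plate's plane at flag angle 0 (so it slopes up and outwards). Pressing it down raises the plate
- fish: emerald glass fish on a foot, about 125 long (x) x 48 x 68 mm high, origin under its foot's centre; stands on the bench near the chest
- stick: dark boron carbide stick, 12 x 110 (y) x 12 mm, lying on the bench in front of the chest, origin at the centre of its underside
- funnel: dented steel funnel standing mouth down on the bench, 96 mm across, 92 mm high, origin at the centre of its mouth
- drum: cork sanding drum standing on the bench, 64 mm across, 55 mm high with a 22 mm steel arbor on top, origin at the centre of its underside
There are look-alikes about, which are no part of the job. What is shaped like the flag_stand but orange is not meant.

How it is judged (in metres and radians):
On the way, in this order (a step that is already met when the one before it is completed fails the run):
1. the hook is pushed down into the eye (value of joint hook below 0.12 rad), for 0.2 s.
2. the flag is flipped over, green face up (value of joint flag above 2.97 rad), for 0.2 s.
At the end, for the whole second after the job is handed in: the hook is down in the eye (within 0.12 rad), the flag lies over on its other side, green up (within 0.17 rad of flat), and the stand is standing level and at rest on the lid (value of joint hook below 0.12 rad and value of joint flag above 2.97 rad and linear speed of flag_stand below 0.02 m/s and angle between flag_stand's own z axis and vertical below 0.06 rad); the robot touches nothing.
It fails at once if the flag stand is lifted (height (world z) of flag_stand above 0.142 m).
It fails at once if the flag stand is tipped by more than 0.2 rad (angle between flag_stand's own z axis and vertical above 0.2 rad).
It fails at once if the flag stand is dragged by more than 25 mm (distance of flag_stand from where it was at the start of the episode above 0.025 m).
It fails at once if a bystander is moved by more than 15 mm (distance of any of fish, stick, funnel, drum from where it was at the start of the episode above 0.015 m).
It also fails if it takes over 56 s, if anything falls off the work surface, if the arm or the gripper's body presses on something with over 40 N, if the wrist force passes 120 N, or if a joint passes its speed limit or range.

## Working session

There is one attempt and no reset: what is moved stays moved. The work goes in short steps, Python scripts to look and compute and a shell command to move; the robot and the scene stay as the last step left them, time stands still between calls to the robot, and variables do not carry over. Pictures are saved under pics/ and viewed, at most 10 in all, crops included, and the job is handed in when it is done.

```bash
mkdir -p pics; cat > h.py <<'E'
import numpy as np,cv2,sys
from rig import bot
def snap(c,fn=None):
    p=bot.camera_params(c); im=bot.camera(c)
    if fn: cv2.imwrite('pics/'+fn,im[:,:,::-1])
    return im,p
E
python3 - <<'E'
from h import *
s=bot.observe();print(s['clock'],s['tcp_pos'],s['width'],bot.hold_point_z)
ims=[]
for c in('scene','side'):
    im,p=snap(c);ims.append(im)
    print(c,p['intrinsics'],p['distortion'],p['pose'].round(3) if hasattr(p['pose'],'round') else p['pose'])
    for n in('chest','hook','flag_stand','flag','fish','stick','funnel','drum'):
        print(n,[(b['bbox'],round(b['confidence'],2)) for b in bot.boxes_of(c,n)][:4])
cv2.imwrite('pics/a.png',cv2.resize(ims[0],(800,600))[:,:,::-1]);cv2.imwrite('pics/b.png',cv2.resize(ims[1],(800,600))[:,:,::-1])
E
```

```text
0.0 [0.17067109 0.548524   0.23041914] 0.08565786106897728 0.0187
scene [[461.75504889   0.         265.87822171]
 [  0.         461.75504889 194.20891619]
 [  0.           0.           1.        ]] [0.02075427 0.         0.         0.         0.        ] [[-0.044  0.577 -0.815  1.572]
 [ 0.999  0.028 -0.034  0.09 ]
 [ 0.003 -0.816 -0.578  0.807]
 [ 0.     0.     0.     1.   ]]
chest [([192.4, 158.2, 129.0, 109.3], 0.87)]
hook [([269.4, 156.3, 3.2, 0.0], 0.52)]
flag_stand [([225.4, 158.8, 51.5, 45.3], 0.7), ([210.0, 253.3, 63.2, 69.1], 0.7)]
flag [([228.2, 254.2, 40.8, 34.3], 0.96), ([233.0, 157.8, 46.1, 17.8], 0.84), ([338.6, 224.5, 27.3, 37.4], 0.2)]
fish [([338.7, 226.4, 24.1, 34.7], 0.83)]
stick []
funnel [([156.8, 204.9, 33.2, 39.9], 0.92)]
drum [([169.9, 179.0, 22.2, 24.8], 0.73)]
side [[369.58479734   0.         252.05888864]
 [  0.         369.58479734 187.86681849]
 [  0.           0.           1.        ]] [0.02117174 0.         0.         0.         0.        ] [[ 0.74  -0.472  0.479  0.166]
 [-0.672 -0.504  0.542 -0.476]
 [-0.014 -0.724 -0.69   0.793]
 [ 0.     0.     0.     1.   ]]
chest [([175.2, 150.4, 146.2, 141.3], 0.71)]
hook [([194.0, 214.0, 9.3, 8.3], 0.41)]
flag_stand [([225.0, 165.7, 56.4, 56.9], 0.75), ([290.7, 168.2, 47.6, 36.2], 0.75)]
flag [([292.3, 167.5, 38.7, 16.0], 0.8), ([226.9, 165.1, 41.0, 25.2], 0.55)]
fish [([199.5, 156.8, 30.0, 15.9], 0.45), ([176.6, 147.7, 140.7, 143.2], 0.25)]
stick [([183.4, 263.4, 28.6, 35.0], 0.81)]
funnel [([304.8, 251.1, 39.2, 41.7], 0.76)]
drum [([258.1, 297.5, 31.2, 36.1], 0.86), ([176.1, 147.9, 143.1, 143.6], 0.32)]
```

View pics/a.png

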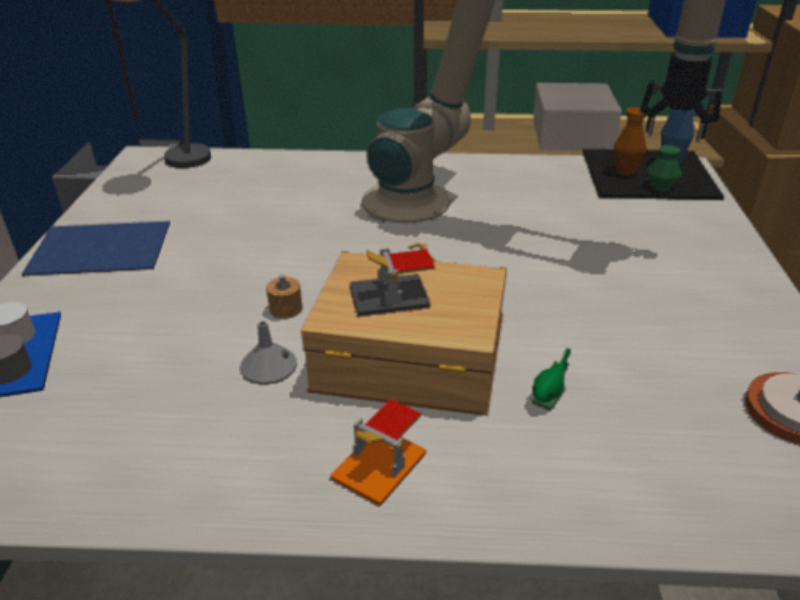

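View pics/b.png

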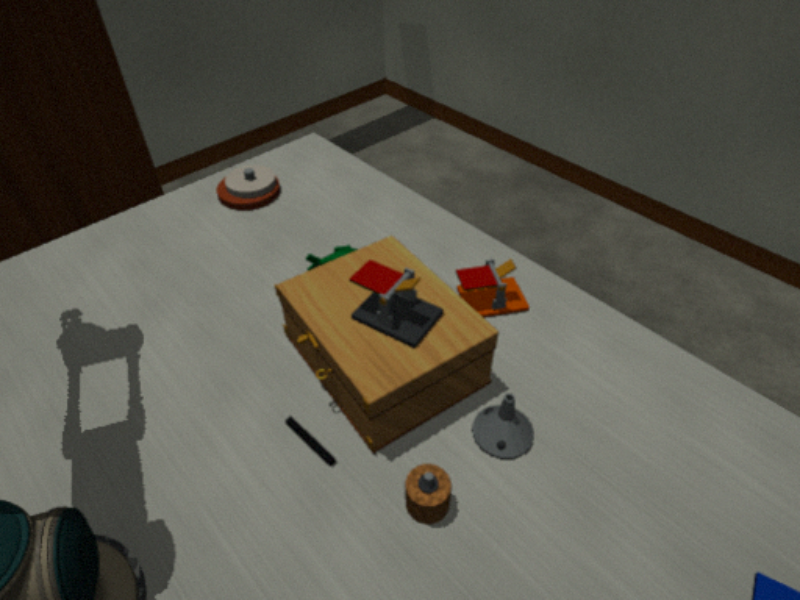

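The real flag stand is the dark one on the chest lid: scene ≈(250,182), side ≈(254,193) in native pixels. The orange one on the bench, at scene ≈(243,288) and side ≈(314,186), is the look-alike. The hook is at side ≈(197,217).

```bash
cat >> h.py <<'E'
def onz(p,px,z):
    px=np.array(px,float).reshape(-1,1,2)
    u=cv2.undistortPoints(px,p['intrinsics'],np.array(p['distortion'])).reshape(-1,2)
    T=np.array(p['pose']); d=np.c_[u,np.ones(len(u))]@T[:3,:3].T; o=T[:3,3]
    return o+d*((z-o[2])/d[:,2])[:,None]
def proj(p,X):
    T=np.linalg.inv(np.array(p['pose'])); X=np.atleast_2d(X)
    return cv2.projectPoints(X@T[:3,:3].T+T[:3,3],np.zeros(3),np.zeros(3),p['intrinsics'],np.array(p['distortion']))[0].reshape(-1,2)
E
python3 - <<'E'
from h import *
k=512/800
for c,lid,base in (('side',[(277,290),(392,238),(497,335),(367,405)],[(353,315),(443,310),(415,345)]),('scene',[(343,255),(507,267),(500,355),(308,335)],[(350,285),(428,302),(362,312)])):
    p=bot.camera_params(c)
    print(c,'lid\n',onz(p,np.array(lid)*k,.13).round(3),'\nbase\n',onz(p,np.array(base)*k,.142).round(3))
p=bot.camera_params('side');print('hook',onz(p,np.array([(300,336),(316,344),(322,374)])*k,.11).round(3))
print('stick',onz(p,np.array([(290,420),(332,462)])*k,.01).round(3))
im,_=snap('side');cv2.imwrite('pics/c.png',cv2.resize(im[140:300,165:345],None,fx=3.7,fy=3.7,interpolation=cv2.INTER_CUBIC)[:,:,::-1])
w=bot.camera_params('wrist');s=bot.observe();R=np.array(s['eef_rot']);T=np.array(w['pose'])
print(R.round(3),w['intrinsics'],(R.T@(T[:3,3]-s['tcp_pos'])).round(3),(R.T@T[:3,:3]).round(3))
E
```

```text
side lid
 [[ 0.489  0.186  0.13 ]
 [ 0.724  0.158  0.13 ]
 [ 0.68  -0.132  0.13 ]
 [ 0.449 -0.095  0.13 ]] 
base
 [[ 0.538  0.043  0.142]
 [ 0.649 -0.045  0.142]
 [ 0.566 -0.068  0.142]]
scene lid
 [[ 0.472 -0.087  0.13 ]
 [ 0.498  0.205  0.13 ]
 [ 0.742  0.18   0.13 ]
 [ 0.707 -0.111  0.13 ]] 
base
 [[ 0.585 -0.06   0.142]
 [ 0.628  0.07   0.142]
 [ 0.66  -0.033  0.142]]
hook [[0.465 0.091 0.11 ]
 [0.473 0.059 0.11 ]
 [0.444 0.005 0.11 ]]
stick [[ 0.391  0.036  0.01 ]
 [ 0.395 -0.069  0.01 ]]
[[-0.955  0.297  0.   ]
 [ 0.297  0.955  0.   ]
 [ 0.     0.    -1.   ]] [[323.34098364   0.         259.71590452]
 [  0.         323.34098364 192.29002035]
 [  0.           0.           1.        ]] [ 0.074  0.001 -0.143] [[ 0.001 -0.958 -0.287]
 [ 1.     0.001  0.   ]
 [-0.    -0.287  0.958]]
```

View pics/c.png

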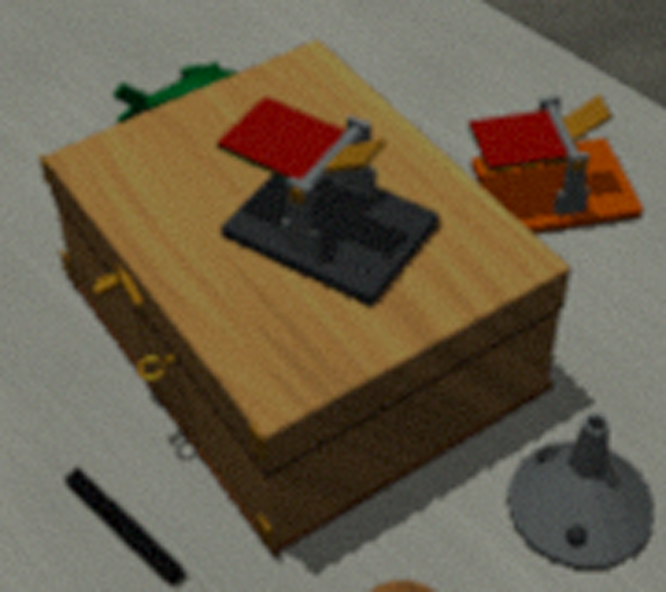

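```bash
python3 -m inch '[{"dz":60,"hand":1},{"dz":130,"dx":10,"dy":-10,"hand":1},{"dx":45,"dy":-60,"dz":150,"rz":0.05,"hand":1},{"dx":80,"dy":-110,"dz":150,"rz":0.1,"hand":1},{"dx":110,"dy":-160,"dz":150,"rz":0.15,"hand":1},{"dx":140,"dy":-210,"dz":150,"rz":0.18,"hand":1},{"dx":170,"dy":-260,"dz":150,"rz":0.18,"hand":1},{"dx":200,"dy":-310,"dz":150,"rz":0.18,"hand":1}]' 
python3 -m inch '[{"dx":20,"dy":-50},{"dx":40,"dy":-100},{"dx":60,"dy":-140},{"dx":80,"dy":-180},{"dx":100,"dy":-210},{"dx":110,"dy":-220},{"dx":110,"dy":-220},{"dx":110,"dy":-220}]'
python3 - <<'E'
from h import *
im,p=snap('wrist');cv2.imwrite('pics/d.png',cv2.resize(im,(800,600),interpolation=cv2.INTER_CUBIC)[:,:,::-1])
np.savez('d.npz',im=im,pose=p['pose'],K=p['intrinsics'],D=p['distortion'])
print(bot.observe()['tcp_pos'],np.array(bot.observe()['eef_rot']).round(3),np.array(p['pose']).round(4).tolist())
for n in('hook','flag_stand','flag','flag_tab','hook_tip'): print(n,[(b['bbox'],round(b['confidence'],2)) for b in bot.boxes_of('wrist',n)][:4])
E
```

```text
[0.17091292 0.54903867 0.2313369 ] [[-0.955  0.297  0.   ]
 [ 0.297  0.955  0.   ]
 [ 0.     0.    -1.   ]] [[0.2962, 0.915, 0.274, 0.1009], [0.9551, -0.2838, -0.0847, 0.572], [0.0003, 0.2868, -0.958, 0.3742], [0.0, 0.0, 0.0, 1.0]]
hook []
flag_stand []
flag []
flag_tab []
hook_tip []invalid input at $[0]: expected keys dx, dy, dz, rx, ry, rz, hand
invalid input at $[0]: expected keys dx, dy, dz, rx, ry, rz, hand
```

View pics/d.png

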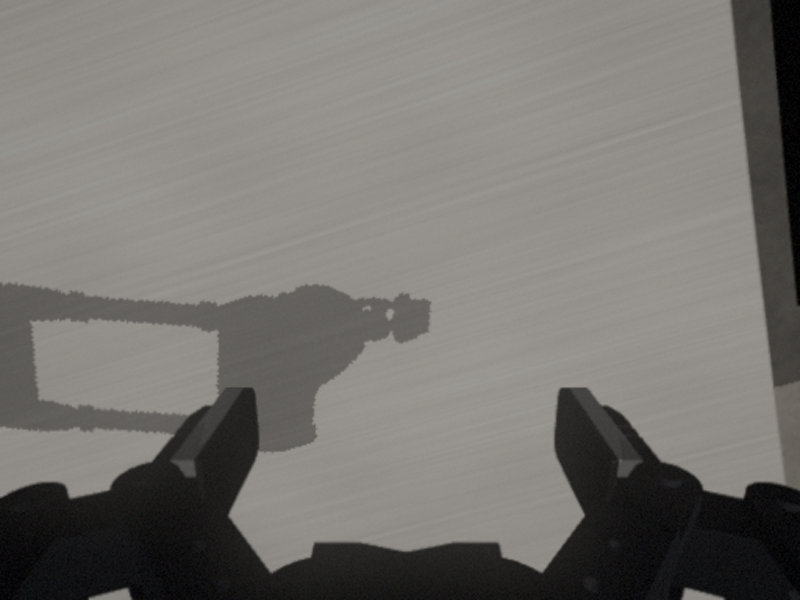

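All seven keys are required in every row, so the arm hasn't moved. The picture shows only bare bench and the open fingers.

```bash
python3 -m inch '[{"dx":0,"dy":0,"dz":60,"rx":0,"ry":0,"rz":0,"hand":1},{"dx":10,"dy":-10,"dz":120,"rx":0,"ry":0,"rz":0,"hand":1},{"dx":40,"dy":-50,"dz":150,"rx":0,"ry":0,"rz":0.05,"hand":1},{"dx":75,"dy":-100,"dz":150,"rx":0,"ry":0,"rz":0.1,"hand":1},{"dx":105,"dy":-150,"dz":150,"rx":0,"ry":0,"rz":0.15,"hand":1},{"dx":135,"dy":-200,"dz":150,"rx":0,"ry":0,"rz":0.18,"hand":1},{"dx":165,"dy":-250,"dz":150,"rx":0,"ry":0,"rz":0.18,"hand":1},{"dx":200,"dy":-300,"dz":150,"rx":0,"ry":0,"rz":0.18,"hand":1}]' 
python3 -m inch '[{"dx":25,"dy":-50,"dz":0,"rx":0,"ry":0,"rz":0,"hand":1},{"dx":50,"dy":-100,"dz":0,"rx":0,"ry":0,"rz":0,"hand":1},{"dx":75,"dy":-150,"dz":0,"rx":0,"ry":0,"rz":0,"hand":1},{"dx":95,"dy":-190,"dz":0,"rx":0,"ry":0,"rz":0,"hand":1},{"dx":110,"dy":-215,"dz":0,"rx":0,"ry":0,"rz":0,"hand":1},{"dx":110,"dy":-220,"dz":0,"rx":0,"ry":0,"rz":0,"hand":1},{"dx":110,"dy":-220,"dz":0,"rx":0,"ry":0,"rz":0,"hand":1},{"dx":110,"dy":-220,"dz":0,"rx":0,"ry":0,"rz":0,"hand":1}]'
python3 - <<'E'
from h import *
im,p=snap('wrist');cv2.imwrite('pics/e.png',cv2.resize(im,(800,600),interpolation=cv2.INTER_CUBIC)[:,:,::-1])
np.savez('d.npz',im=im,pose=p['pose'],K=p['intrinsics'],D=p['distortion'])
s=bot.observe();print(s['clock'],s['tcp_pos'],np.array(s['eef_rot']).round(3))
for n in('hook','flag_stand','flag','flag_tab','hook_tip'): print(n,[(b['bbox'],round(b['confidence'],2)) for b in bot.boxes_of('wrist',n)][:4])
E
```

```text
clock: 2.25
tcp_pos: [0.3714, 0.2474, 0.3817]
eef_rot: [[-0.993, 0.121, 0.001], [0.121, 0.993, 0.001], [-0.001, 0.001, -1.0]]
contact_force: [1.6, 1.0, -0.2]
width: -0.0004
gripper_force: 0.0
clock: 3.25
tcp_pos: [0.4803, 0.0301, 0.3816]
eef_rot: [[-0.993, 0.12, 0.0], [0.12, 0.993, 0.001], [-0.0, 0.001, -1.0]]
contact_force: [-0.2, 0.5, 0.1]
width: 0.0001
gripper_force: 0.0
3.3 [0.48037874 0.03010215 0.38160365] [[-0.993  0.12   0.   ]
 [ 0.12   0.993  0.   ]
 [-0.     0.001 -1.   ]]
hook [([256.1, 124.2, 50.7, 19.2], 0.69)]
flag_stand [([198.4, 202.1, 119.5, 81.3], 0.65), ([255.6, 324.6, 9.2, 27.1], 0.65)]
flag [([275.5, 229.3, 41.1, 44.1], 0.82), ([256.7, 339.3, 12.8, 12.7], 0.67)]
flag_tab [([216.2, 225.6, 99.8, 54.8], 0.87), ([190.1, 78.2, 72.0, 22.6], 0.63)]
hook_tip [([256.4, 123.5, 50.2, 21.7], 0.56)]
```

View pics/e.png

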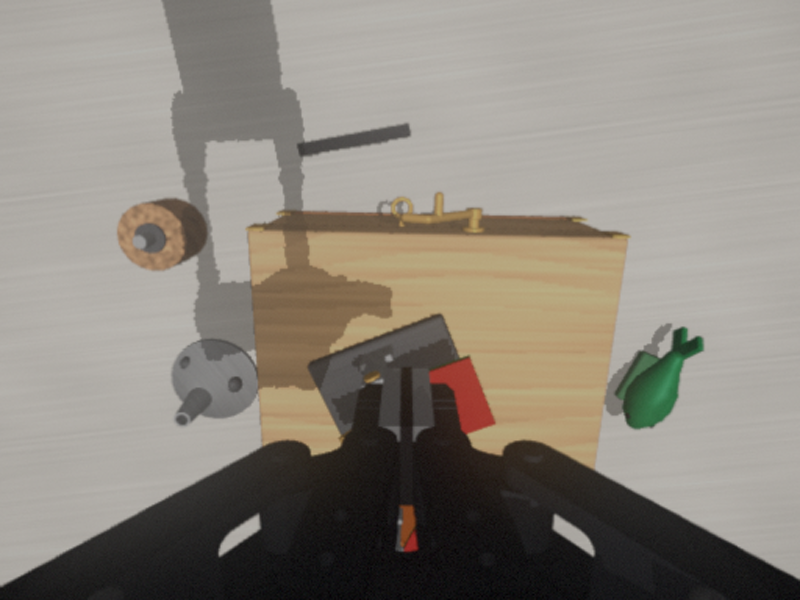

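The wrist view shows the hook pivot at native (304,140), stub (280,131) and eye (257,133). The lid's front corners are at (159,146) and (402,151). The dark stand sits on the lid, with corners (197,233) and (282,202), and its red plate points to +y.

```bash
python3 - <<'E'
from h import *
f=np.load('d.npz');p=dict(pose=f['pose'],intrinsics=f['K'],distortion=f['D'])
k=.64
F=onz(p,np.array([(248,228),(628,236),(261,445),(597,465)])*k,.13);print(F.round(4),np.linalg.norm(F[0]-F[1]))
yv=(F[1]-F[0])[:2];a=np.arctan2(-yv[0],yv[1]);print('yaw',np.degrees(a))
R=np.array([[np.cos(a),-np.sin(a)],[np.sin(a),np.cos(a)]])
c=F[:2,:2].mean(0)+R@[.12,0];print('chest',c)
piv=c+R@[-.134,.03];print('pivot',piv)
print('piv seen',onz(p,np.array([(475,213)])*k,.108))
for h in (.0,.3,.6,.9,1.2,1.5):
    pts=[]
    for r,o in((0,0),(.047,0),(.047,-.018),(.059,0)):
        t=h-np.radians(12);q=c+R@[-.134+o,.03-r*np.cos(t)];pts.append([*q,.108+r*np.sin(t)])
    print(h,(proj(p,pts)/k).round(0).tolist())
B=onz(p,np.array([(308,363),(441,315),(458,352)])*k,.142);print('base',B.round(4),np.linalg.norm(B[0]-B[1]))
sv=(B[1]-B[0])[:2];b=np.arctan2(-sv[0],sv[1]);print('syaw',np.degrees(b))
S=np.array([[np.cos(b),-np.sin(b)],[np.sin(b),np.cos(b)]]);sc=B[:2,:2].mean(0)+S@[.045,0];print('stand',sc)
def st(sc,fa):
    L=[]
    for x,r,e in((-.028,.07,0),(.028,.07,0),(-.028,.004,0),(-.013,-.04,1),(.013,-.04,1)):
        t=fa-(np.radians(35) if e else 0)
        y=r*np.cos(t);z=.195+r*np.sin(t)
        L.append([*(sc+S@[x,y]),z])
    return L
for c_ in('wrist','scene','side'):
    pp=p if c_=='wrist' else bot.camera_params(c_)
    for fa in(0,.15,.3): print(c_,fa,(proj(pp,st(sc,fa))/k).round(0).tolist())
    print('base',(proj(pp,[[*(sc+S@[x,y]),.142] for x,y in((-.045,-.06),(-.045,.06),(.045,.06),(.045,-.06))])/k).round(0).tolist(), 'lid',(proj(pp,[[*(c+R@[x,y]),.13] for x,y in((-.12,-.15),(-.12,.15),(.12,.15),(.12,-.15))])/k).round(0).tolist())
E
```

```text
[[ 0.4517 -0.0888  0.13  ]
 [ 0.4934  0.205   0.13  ]
 [ 0.6425 -0.1173  0.13  ]
 [ 0.6986  0.1784  0.13  ]] 0.2967757357172486
yaw -8.077517793061594
chest [0.59135033 0.04124179]
pivot [0.46289514 0.08977287]
piv seen [[0.46410137 0.09053244 0.108     ]]
0.0 [[474.0, 212.0], [417.0, 209.0], [418.0, 187.0], [403.0, 208.0]]
0.3 [[474.0, 212.0], [417.0, 211.0], [417.0, 188.0], [402.0, 211.0]]
0.6 [[474.0, 212.0], [421.0, 213.0], [422.0, 190.0], [407.0, 214.0]]
0.9 [[474.0, 212.0], [431.0, 215.0], [432.0, 191.0], [420.0, 216.0]]
1.2 [[474.0, 212.0], [446.0, 217.0], [447.0, 192.0], [438.0, 219.0]]
1.5 [[474.0, 212.0], [464.0, 219.0], [466.0, 193.0], [461.0, 221.0]]
base [[ 0.5649 -0.0593  0.142 ]
 [ 0.5367  0.0531  0.142 ]
 [ 0.5699  0.0637  0.142 ]] 0.11584124465367007
syaw 14.086334360863155
stand [0.59442711 0.00786143]
wrist 0 [[470.0, 354.0], [495.0, 421.0], [383.0, 385.0], [340.0, 436.0], [355.0, 467.0]]
wrist 0.15 [[471.0, 361.0], [497.0, 429.0], [383.0, 385.0], [337.0, 433.0], [351.0, 464.0]]
wrist 0.3 [[470.0, 368.0], [496.0, 438.0], [383.0, 386.0], [335.0, 430.0], [349.0, 460.
[... 261 characters left out ...]
436.0, 261.0], [390.0, 252.0], [366.0, 250.0], [369.0, 259.0]]
scene 0.3 [[427.0, 238.0], [435.0, 255.0], [389.0, 252.0], [365.0, 253.0], [367.0, 262.0]]
base [[351.0, 278.0], [421.0, 271.0], [432.0, 300.0], [358.0, 309.0]] lid [[343.0, 249.0], [508.0, 266.0], [495.0, 350.0], [301.0, 328.0]]
side 0 [[347.0, 278.0], [368.0, 259.0], [382.0, 295.0], [408.0, 287.0], [417.0, 277.0]]
side 0.15 [[346.0, 274.0], [368.0, 254.0], [382.0, 294.0], [410.0, 290.0], [419.0, 280.0]]
side 0.3 [[347.0, 269.0], [369.0, 249.0], [382.0, 294.0], [411.0, 293.0], [420.0, 283.0]]
base [[411.0, 343.0], [347.0, 312.0], [380.0, 280.0], [442.0, 307.0]] lid [[366.0, 402.0], [272.0, 282.0], [390.0, 233.0], [497.0, 329.0]]
```

Hook at about 1.05 rad, from matching the stub to my projections. I'll go over it and press down.

```bash
python3 -m inch '[{"dx":-27,"dy":33,"dz":0,"rx":0,"ry":0,"rz":0,"hand":1},{"dx":-27,"dy":33,"dz":-50,"rx":0,"ry":0,"rz":0,"hand":1},{"dx":-27,"dy":33,"dz":-100,"rx":0,"ry":0,"rz":0,"hand":1},{"dx":-27,"dy":33,"dz":-150,"rx":0,"ry":0,"rz":0,"hand":1},{"dx":-27,"dy":33,"dz":-190,"rx":0,"ry":0,"rz":0,"hand":1},{"dx":-27,"dy":33,"dz":-215,"rx":0,"ry":0,"rz":0,"hand":1},{"dx":-27,"dy":33,"dz":-225,"rx":0,"ry":0,"rz":0,"hand":1},{"dx":-27,"dy":33,"dz":-235,"rx":0,"ry":0,"rz":0,"hand":1}]' 
python3 -m inch '[{"dx":0,"dy":0,"dz":-6,"rx":0,"ry":0,"rz":0,"hand":1},{"dx":0,"dy":-2,"dz":-12,"rx":0,"ry":0,"rz":0,"hand":1},{"dx":0,"dy":-4,"dz":-18,"rx":0,"ry":0,"rz":0,"hand":1},{"dx":0,"dy":-7,"dz":-23,"rx":0,"ry":0,"rz":0,"hand":1},{"dx":0,"dy":-10,"dz":-28,"rx":0,"ry":0,"rz":0,"hand":1},{"dx":0,"dy":-10,"dz":-32,"rx":0,"ry":0,"rz":0,"hand":1},{"dx":0,"dy":-10,"dz":-36,"rx":0,"ry":0,"rz":0,"hand":1},{"dx":0,"dy":-10,"dz":-36,"rx":0,"ry":0,"rz":0,"hand":1}]'
```

```text
clock: 4.55
tcp_pos: [0.4547, 0.0622, 0.1466]
eef_rot: [[-0.993, 0.121, 0.002], [0.121, 0.993, 0.0], [-0.002, 0.0, -1.0]]
contact_force: [0.3, 0.4, 0.9]
width: -0.0
gripper_force: 0.5
clock: 5.55
tcp_pos: [0.4537, 0.0521, 0.11]
eef_rot: [[-0.993, 0.122, -0.001], [0.122, 0.993, 0.0], [0.001, 0.0, -1.0]]
contact_force: [1.1, 0.4, -0.3]
width: -0.0002
gripper_force: 0.0
```

```bash
python3 -m inch '[{"dx":0,"dy":0,"dz":-2,"rx":0,"ry":0,"rz":0,"hand":1},{"dx":0,"dy":0,"dz":-4,"rx":0,"ry":0,"rz":0,"hand":1},{"dx":0,"dy":0,"dz":-5,"rx":0,"ry":0,"rz":0,"hand":1},{"dx":0,"dy":0,"dz":-6,"rx":0,"ry":0,"rz":0,"hand":1},{"dx":0,"dy":0,"dz":-7,"rx":0,"ry":0,"rz":0,"hand":1},{"dx":0,"dy":0,"dz":-8,"rx":0,"ry":0,"rz":0,"hand":1},{"dx":0,"dy":0,"dz":-8,"rx":0,"ry":0,"rz":0,"hand":1},{"dx":0,"dy":0,"dz":-8,"rx":0,"ry":0,"rz":0,"hand":1}]'
python3 - <<'E'
from h import *
im,p=snap('side');print(bot.boxes_of('side','hook'))
im2,p2=snap('wrist')
a=cv2.resize(im[190:260,170:270],(571,400),interpolation=cv2.INTER_CUBIC)
b=cv2.resize(im2,(533,400))[:, :]
cv2.imwrite('pics/f.png',np.hstack([a[:,:360],b[:,60:500]])[:,:,::-1])
E
```

```text
clock: 6.55
tcp_pos: [0.4541, 0.0523, 0.104]
eef_rot: [[-0.993, 0.121, 0.001], [0.121, 0.993, 0.0], [-0.001, 0.001, -1.0]]
contact_force: [-3.6, 0.0, 14.2]
width: 0.0004
gripper_force: 6.8
[{'bbox': [196.4, 230.0, 9.4, 13.5], 'confidence': 0.58}]
```

View pics/f.png

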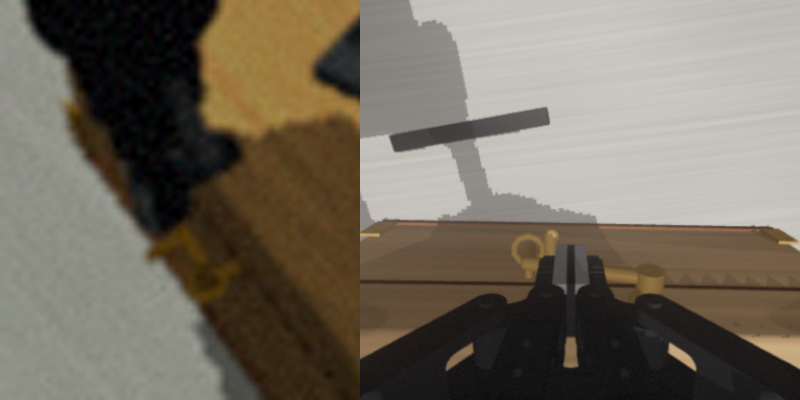

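The hook is home: 14 N against the stop at z≈0.104, and the side view shows it lying down into the eye. Next I'll go above the tab with the tool yawed to the stand (14°) and tilted, so the gripper body stays clear of the rising plate.

```bash
python3 -m inch '[{"dx":0,"dy":0,"dz":30,"rx":0,"ry":0,"rz":0,"hand":1},{"dx":0,"dy":0,"dz":80,"rx":0,"ry":0,"rz":0,"hand":1},{"dx":0,"dy":0,"dz":130,"rx":0,"ry":0,"rz":0,"hand":1},{"dx":0,"dy":0,"dz":180,"rx":0,"ry":0,"rz":0.1,"hand":1},{"dx":0,"dy":0,"dz":210,"rx":0,"ry":0,"rz":0.2,"hand":1},{"dx":30,"dy":-30,"dz":210,"rx":0,"ry":0,"rz":0.3,"hand":1},{"dx":60,"dy":-60,"dz":210,"rx":0,"ry":0,"rz":0.385,"hand":1},{"dx":60,"dy":-60,"dz":210,"rx":0,"ry":0,"rz":0.385,"hand":1}]'
python3 -m inch '[{"dx":20,"dy":-5,"dz":0,"rx":0.08,"ry":0.02,"rz":0,"hand":1},{"dx":40,"dy":-10,"dz":0,"rx":0.16,"ry":0.04,"rz":0,"hand":1},{"dx":60,"dy":-15,"dz":0,"rx":0.24,"ry":0.06,"rz":0,"hand":1},{"dx":80,"dy":-15,"dz":0,"rx":0.32,"ry":0.08,"rz":0,"hand":1},{"dx":88,"dy":-15,"dz":0,"rx":0.4,"ry":0.1,"rz":0,"hand":1},{"dx":88,"dy":-15,"dz":0,"rx":0.485,"ry":0.12,"rz":0,"hand":1},{"dx":88,"dy":-15,"dz":0,"rx":0.485,"ry":0.12,"rz":0,"hand":1},{"dx":88,"dy":-15,"dz":0,"rx":0.485,"ry":0.12,"rz":0,"hand":1}]'
python3 - <<'E'
from h import *
im,p=snap('scene');im2,p2=snap('wrist')
a=cv2.resize(im[120:240,190:310],(400,400),interpolation=cv2.INTER_CUBIC)
b=cv2.resize(im2,(533,400))
cv2.imwrite('pics/g.png',np.hstack([a,b[:,70:470]])[:,:,::-1])
np.savez('g.npz',im=im2,pose=p2['pose'],K=p2['intrinsics'],D=p2['distortion'])
E
```

```text
clock: 7.7
tcp_pos: [0.5156, -0.0098, 0.3114]
eef_rot: [[-0.966, -0.258, -0.0], [-0.258, 0.966, -0.001], [0.0, -0.0, -1.0]]
contact_force: [0.1, 1.4, -0.5]
width: -0.0003
gripper_force: 0.0
clock: 8.7
tcp_pos: [0.6016, -0.0223, 0.3126]
eef_rot: [[-0.966, -0.231, -0.115], [-0.258, 0.847, 0.464], [-0.01, 0.478, -0.878]]
contact_force: [-0.0, 0.9, -0.3]
width: 0.0004
gripper_force: 0.0
```

View pics/g.png

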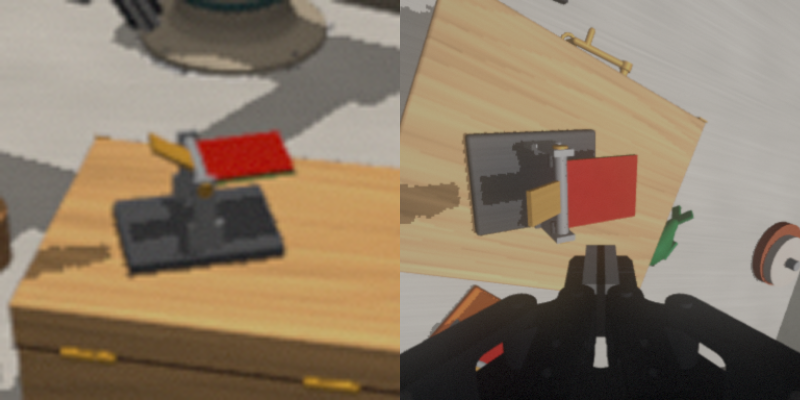

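The hook lies across the eye. The dark stand has pin ends at ≈(563,147)/(566,239) in this composite, tab end at (529,209) and plate edge at (637,185). Let me place the pin and tab precisely.

```bash
python3 - <<'E'
from h import *
from scipy.optimize import least_squares
f=np.load('g.npz');p=dict(pose=f['pose'],intrinsics=f['K'],distortion=f['D'])
nat=lambda P:(np.array(P,float)+[-330,0])*(512/533)
obs=nat([(563,148),(565,238),(528,190),(530,228),(637,155),(636,214),(470,234),(466,134),(595,130)])
def model(v):
    x,y,b,fa=v[:4];c,s=np.cos(b),np.sin(b);P=[]
    q=lambda X,Y,Z:[x+c*X-s*Y,y+s*X+c*Y,Z]
    P+=[q(-.041,0,.13+.069),q(.041,0,.199)]
    t=np.pi-np.radians(35)+fa
    P+=[q(X,.04*np.cos(t),.195+.04*np.sin(t)) for X in(-.013,.013)]
    P+=[q(X,.07*np.cos(fa),.195+.07*np.sin(fa)) for X in(-.028,.028)]
    P+=[q(.045,-.06,.142),q(-.045,-.06,.142),q(-.045,.06,.142)]
    return proj(p,P)
r=least_squares(lambda v:(model(v)-obs).ravel(),[.594,.008,.245,.1],loss='soft_l1',x_scale=[.01,.01,.1,.1])
print(r.x.round(4),np.degrees(r.x[2]));print((model(r.x)-obs).round(1).tolist())
E
```

```text
[0.5952 0.0076 0.2541 0.0368] 14.56143371850623
[[-0.5, -3.9], [-0.5, 5.2], [-0.1, 0.3], [-0.2, -2.5], [0.1, -0.5], [-1.6, 1.3], [6.7, 2.6], [0.4, 0.1], [1.9, -0.5]]
```

```bash
python3 -m inch '[{"dx":1,"dy":-1,"dz":-40,"rx":0,"ry":0,"rz":0,"hand":1},{"dx":1,"dy":-1,"dz":-75,"rx":0,"ry":0,"rz":0,"hand":1},{"dx":1,"dy":-1,"dz":-90,"rx":0,"ry":0,"rz":0,"hand":1},{"dx":1,"dy":-1,"dz":-96,"rx":0,"ry":0,"rz":0,"hand":1},{"dx":1,"dy":-1,"dz":-100,"rx":0,"ry":0,"rz":0,"hand":1},{"dx":1,"dy":-1,"dz":-104,"rx":0,"ry":0,"rz":0,"hand":1},{"dx":1,"dy":-1,"dz":-108,"rx":0,"ry":0,"rz":0,"hand":1},{"dx":1,"dy":-1,"dz":-112,"rx":0,"ry":0,"rz":0,"hand":1}]'
python3 -m inch '[{"dx":0,"dy":0,"dz":-4,"rx":0,"ry":0,"rz":0,"hand":1},{"dx":0,"dy":0,"dz":-8,"rx":0,"ry":0,"rz":0,"hand":1},{"dx":0,"dy":0,"dz":-12,"rx":0,"ry":0,"rz":0,"hand":1},{"dx":0,"dy":0,"dz":-16,"rx":0,"ry":0,"rz":0,"hand":1},{"dx":0,"dy":0,"dz":-20,"rx":0,"ry":0,"rz":0,"hand":1},{"dx":0,"dy":0,"dz":-24,"rx":0,"ry":0,"rz":0,"hand":1},{"dx":0,"dy":0,"dz":-27,"rx":0,"ry":0,"rz":0,"hand":1},{"dx":0,"dy":0,"dz":-30,"rx":0,"ry":0,"rz":0,"hand":1}]'
python3 - <<'E'
from h import *
im,p=snap('scene')
im2,p2=snap('wrist')
a=cv2.resize(im[110:240,190:310],(369,400),interpolation=cv2.INTER_CUBIC)
cv2.imwrite('pics/i.png',np.hstack([a,cv2.resize(im2,(533,400))[:,70:480]])[:,:,::-1])
E
```

```text
clock: 9.8
tcp_pos: [0.6046, -0.0257, 0.2022]
eef_rot: [[-0.966, -0.233, -0.11], [-0.257, 0.849, 0.462], [-0.014, 0.474, -0.88]]
contact_force: [0.2, -2.7, 1.2]
width: -0.0001
gripper_force: 1.7
clock: 10.8
tcp_pos: [0.603, -0.024, 0.1701]
eef_rot: [[-0.966, -0.231, -0.115], [-0.258, 0.847, 0.465], [-0.01, 0.479, -0.878]]
contact_force: [0.0, -0.6, 2.4]
width: 0.0001
gripper_force: 0.7
```

View pics/i.png

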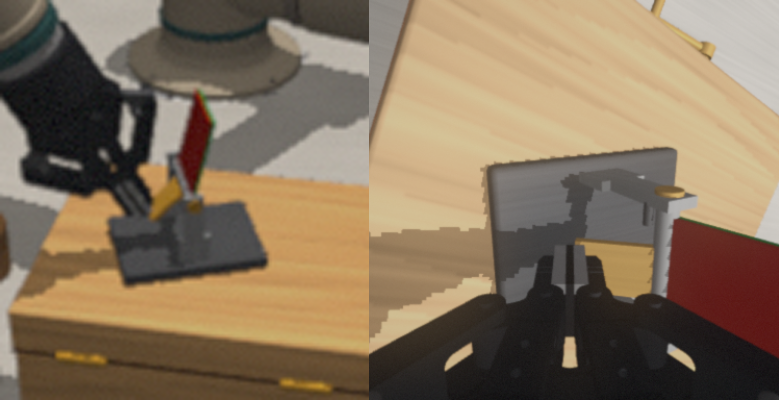

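The plate stands at about 75° and the base hasn't moved. Backing off, I'll go over to the +y side, straighten the tool and come down behind the plate.

```bash
python3 -m inch '[{"dx":3,"dy":-10,"dz":30,"rx":0,"ry":0,"rz":0,"hand":1},{"dx":5,"dy":-20,"dz":75,"rx":0,"ry":0,"rz":0,"hand":1},{"dx":5,"dy":-20,"dz":130,"rx":0,"ry":0,"rz":0,"hand":1},{"dx":0,"dy":0,"dz":160,"rx":-0.15,"ry":-0.04,"rz":0,"hand":1},{"dx":-6,"dy":30,"dz":160,"rx":-0.3,"ry":-0.07,"rz":0,"hand":1},{"dx":-15,"dy":60,"dz":160,"rx":-0.4,"ry":-0.1,"rz":0,"hand":1},{"dx":-23,"dy":92,"dz":160,"rx":-0.485,"ry":-0.12,"rz":0,"hand":1},{"dx":-23,"dy":92,"dz":160,"rx":-0.485,"ry":-0.12,"rz":0,"hand":1}]'
python3 -m inch '[{"dx":0,"dy":0,"dz":0,"rx":0,"ry":0,"rz":0,"hand":1},{"dx":0,"dy":0,"dz":-40,"rx":0,"ry":0,"rz":0,"hand":1},{"dx":0,"dy":0,"dz":-70,"rx":0,"ry":0,"rz":0,"hand":1},{"dx":0,"dy":0,"dz":-87,"rx":0,"ry":0,"rz":0,"hand":1},{"dx":0,"dy":0,"dz":-87,"rx":0,"ry":0,"rz":0,"hand":1},{"dx":0,"dy":0,"dz":-87,"rx":0,"ry":0,"rz":0,"hand":1},{"dx":0,"dy":0,"dz":-87,"rx":0,"ry":0,"rz":0,"hand":1},{"dx":0,"dy":0,"dz":-87,"rx":0,"ry":0,"rz":0,"hand":1}]'
```

```text
clock: 11.9
tcp_pos: [0.5785, 0.072, 0.3311]
eef_rot: [[-0.964, -0.266, 0.001], [-0.266, 0.964, 0.001], [-0.001, 0.001, -1.0]]
contact_force: [-0.2, 0.6, -0.7]
width: -0.0002
gripper_force: 0.0
clock: 12.9
tcp_pos: [0.5803, 0.0679, 0.2442]
eef_rot: [[-0.966, -0.26, 0.002], [-0.26, 0.966, 0.0], [-0.002, -0.0, -1.0]]
contact_force: [0.2, 0.3, 0.6]
width: -0.0002
gripper_force: 0.0
```

```bash
python3 -m inch '[{"dx":5,"dy":-20,"dz":0,"rx":0,"ry":0,"rz":0,"hand":1},{"dx":9,"dy":-37,"dz":0,"rx":0,"ry":0,"rz":0,"hand":1},{"dx":10,"dy":-43,"dz":0,"rx":0,"ry":0,"rz":0,"hand":1},{"dx":12,"dy":-50,"dz":0,"rx":0,"ry":0,"rz":0,"hand":1},{"dx":14,"dy":-57,"dz":0,"rx":0,"ry":0,"rz":0,"hand":1},{"dx":16,"dy":-64,"dz":-1,"rx":0,"ry":0,"rz":0,"hand":1},{"dx":17,"dy":-70,"dz":-2,"rx":0,"ry":0,"rz":0,"hand":1},{"dx":18,"dy":-76,"dz":-5,"rx":0,"ry":0,"rz":0,"hand":1}]'
python3 -m inch '[{"dx":1,"dy":-5,"dz":-3,"rx":0,"ry":0,"rz":0,"hand":1},{"dx":3,"dy":-11,"dz":-8,"rx":0,"ry":0,"rz":0,"hand":1},{"dx":4,"dy":-15,"dz":-13,"rx":0,"ry":0,"rz":0,"hand":1},{"dx":5,"dy":-19,"dz":-19,"rx":0,"ry":0,"rz":0,"hand":1},{"dx":6,"dy":-22,"dz":-25,"rx":0,"ry":0,"rz":0,"hand":1},{"dx":6,"dy":-24,"dz":-31,"rx":0,"ry":0,"rz":0,"hand":1},{"dx":7,"dy":-25,"dz":-37,"rx":0,"ry":0,"rz":0,"hand":1},{"dx":7,"dy":-25,"dz":-41,"rx":0,"ry":0,"rz":0,"hand":1}]'
python3 -m inch '[{"dx":0,"dy":0,"dz":-1,"rx":0,"ry":0,"rz":0,"hand":1},{"dx":0,"dy":0,"dz":-2,"rx":0,"ry":0,"rz":0,"hand":1},{"dx":0,"dy":0,"dz":-3,"rx":0,"ry":0,"rz":0,"hand":1},{"dx":0,"dy":0,"dz":-4,"rx":0,"ry":0,"rz":0,"hand":1},{"dx":0,"dy":0,"dz":-5,"rx":0,"ry":0,"rz":0,"hand":1},{"dx":0,"dy":0,"dz":-5,"rx":0,"ry":0,"rz":0,"hand":1},{"dx":0,"dy":0,"dz":-5,"rx":0,"ry":0,"rz":0,"hand":1},{"dx":0,"dy":0,"dz":-5,"rx":0,"ry":0,"rz":0,"hand":1}]'
```

```text
clock: 13.9
tcp_pos: [0.5983, -0.0083, 0.2384]
eef_rot: [[-0.966, -0.26, 0.001], [-0.26, 0.966, 0.0], [-0.001, -0.0, -1.0]]
contact_force: [0.2, 0.8, 0.4]
width: 0.0001
gripper_force: 0.4
clock: 14.9
tcp_pos: [0.6049, -0.0333, 0.1971]
eef_rot: [[-0.966, -0.26, -0.0], [-0.26, 0.966, -0.0], [0.0, -0.0, -1.0]]
contact_force: [-2.9, -0.6, 16.4]
width: -0.0003
gripper_force: 9.0
clock: 15.9
tcp_pos: [0.605, -0.0333, 0.197]
eef_rot: [[-0.965, -0.261, 0.004], [-0.261, 0.965, -0.002], [-0.003, -0.002, -1.0]]
contact_force: [-6.1, -0.1, 21.0]
width: 0.0001
gripper_force: 10.1
```

The flag hit its hard stop at z=0.197, the expected flat height, with 21 N. Lifting clear and looking.

```bash
python3 -m inch '[{"dx":0,"dy":0,"dz":20,"rx":0,"ry":0,"rz":0,"hand":1},{"dx":0,"dy":0,"dz":70,"rx":0,"ry":0,"rz":0,"hand":1},{"dx":0,"dy":0,"dz":130,"rx":0,"ry":0,"rz":0,"hand":1},{"dx":-50,"dy":0,"dz":150,"rx":0,"ry":0,"rz":0,"hand":1},{"dx":-100,"dy":0,"dz":150,"rx":0,"ry":0,"rz":0,"hand":1},{"dx":-130,"dy":0,"dz":150,"rx":0,"ry":0,"rz":0,"hand":1},{"dx":-150,"dy":0,"dz":150,"rx":0,"ry":0,"rz":0,"hand":1},{"dx":-150,"dy":0,"dz":150,"rx":0,"ry":0,"rz":0,"hand":1}]'
python3 - <<'E'
from h import *
im,p=snap('scene');im2,p2=snap('wrist')
a=cv2.resize(im[110:240,190:310],(369,400),interpolation=cv2.INTER_CUBIC)
cv2.imwrite('pics/j.png',np.hstack([a,cv2.resize(im2,(533,400))[:,50:480]])[:,:,::-1])
E
```

```text
clock: 16.9
tcp_pos: [0.4544, -0.0329, 0.3427]
eef_rot: [[-0.966, -0.26, 0.001], [-0.26, 0.966, -0.0], [-0.001, -0.0, -1.0]]
contact_force: [0.5, -0.0, -0.1]
width: 0.0001
gripper_force: 0.0
```

View pics/j.png

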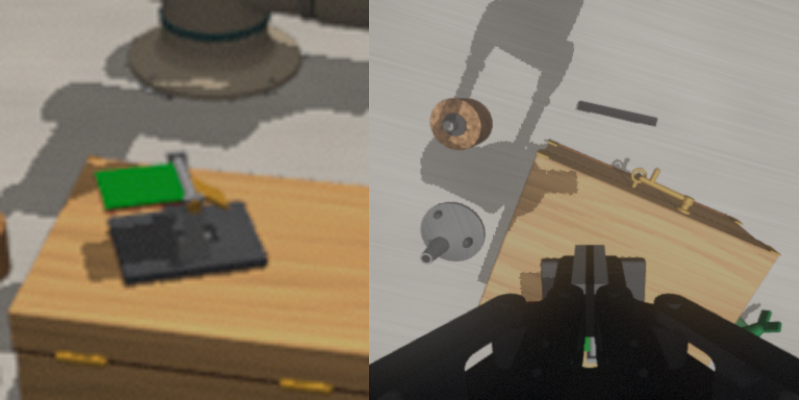

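The flag lies flat with its green face up (≈(140,187) in the left panel). The hook is in the eye (≈(660,187) in the right panel), the bystanders are in place, and the arm is clear.

```bash
python3 -c "
from rig import bot
print(bot.finish_job())"
```

```text
the job is handed in; nothing more can be done
None
```

The hook is pressed fully down into the eye, the flag is flipped flat with its green face up, and the arm is clear of everything; I handed the job in at about 17 s, and no verdict came back.

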